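# Close the drinks dispenser's hinged screw cap

## Robot

A 6-joint arm with a two-finger parallel gripper is mounted at the origin on the work surface. World frame = base frame: x ahead of the robot, y to its left, z up, the work surface at z = 0. Lengths are in m, angles in degrees, forces in N, time in s.
With the tool pointing down it reaches from about 0.3 to 0.75 m from the base axis. Payload 8.5 kg.
Tool frame: the origin (TCP) lies midway between the tips of the shut fingers; the grasp point (between the pads) lies 19 mm behind it; z points along the fingers, y is the line along which they close (so a half turn about z gives the same grasp; the last joint's range is limited). The gripper opens to 85 mm and grips with 20 to 120 N. Pads are 22 mm wide; open, the fingers measure 114 mm over their backs; the gripper's body (76 mm by 85 mm) begins 54 mm behind the grasp point. The pads swing forward as they close: fully open they stand 13 mm farther back than shut.
Start: joints at [62.493, 21.807, 74.336, -0, 83.858, -12.336], TCP at [0.144, 0.531, 0.2] pointing down, gripper open.
Joint ranges: [-178.18, 178.18], [-50.72, 133.34], [12.68, 142.11], [-81.47, 261.47], [9.98, 163.14], [-165.26, 165.26]. Speed limits (degrees/s): [136.94, 136.94, 180, 180, 180, 180].

## Interface

Orientations are given as a 3x3 rotation matrix whose columns are the frame's x, y, z axes.
In Python, from rig import env gives the robot as it stands. The module is installed in compiled form; this text tells all that it offers.
- The arm moves only by the tool jog_arm, never from a script. Its argument "targets" is a list of rows, each a list of 6 numbers: the shift along the tool's x, y, z in cm, then the turn, a rotation vector about the tool's x, y, z in degrees. A call has 1 to 8 rows; each row is the pose to reach, as a shift and turn from the pose commanded when the call began, along the tool's axes at that moment; what a row does not reach only later rows make up. A row lasts 1/12 s, in which the tool goes at most 41.7 mm and 7.16 degrees, less where a joint would pass 70% of its speed; a pose out of reach is approached as far as the arm can. A call with a gripper value outside its range is refused whole. "hand" is the opening, from 0 (shut) to 1 (fully open), set as the call begins (left out, the last holds). The fingers move at their own pace and stop on an object; "newtons" is the grip in N (left out, the last holds). Time passes only in rows, so rows that repeat a pose let the fingers close. It gives the time, the measured TCP pose, the force, the opening and the grip force at its end, in the units of the state.
- env.observe(): the state, without advancing time (a new reading comes with each control period).
- env.get_image(name): name is "scene" or "top" or "wrist"; returns a dict with "frame" (384x512x3 uint8, red, green, blue), "depth" (384x512 float32, m along the optical axis (not along the pixel's ray), 0 where there is no reading), "fovy" (degrees; the focal length in pixels is half the picture's height over the tangent of half this angle, whatever the lens; pixels are square), "cx", "cy" (the principal point, pixels), "k1" (the pictures are not rectified: a ray, as slopes to the right and down, at radius r is drawn at 1 + k1 r^2 times it, then the intrinsics apply), "cam_to_world" (4x4, takes a point from camera to world coordinates). Camera axes: x right, y down, z forward; pixel columns grow to the right and rows downward; lengths in m; the calibration is good to about 2 mm. A picture is of the moment at which its call begins.
- env.close_job(): hands the job in; it is judged then, once.
Trained networks look in the newest picture that a camera, given by its name, has taken for a name from the list of things; names that differ only in an ending like _2 or _b are one class to them, and where a whole thing is asked for, a point or a joint stands for the part that bears it (a point fixed in the world has none). Each returns a list of dicts, best first, with "score" (0 to 1); they miss things now and then, are a little off and sometimes report something else, mostly with a low value. They report only what shows in the picture. A call takes as long as a camera call.
- env.regions_of(camera, target): "pixels" (384x512 bool, what is visible of it) and "point" ([row, column] in pixels, amid what is visible of it).
The state is a dict: "time_s": time; "q": joint angles; "qvel": joint speeds; "joint_efforts": joint torques, N m; "position": TCP position; "tool_rot": TCP orientation; "ft_force": force on the tool from outside, world axes, zero at the start; "wrist_torque": the same for the moment, N m; "grip_width": finger opening in m; "gripper_force": force on a finger pad.
Only numpy, scipy, OpenCV 4.12 (cv2) and the standard library are available. Lean on these libraries where they do the work, as an engineer would, in place of code of your own. Each camera call takes 0.05 s, during which the arm holds its last target. There are 200 camera calls.

## Task

One of the two steel drinks dispensers has just been filled and still stands open: swing its hinged cap over the mouth, then press the cap down and screw it clockwise, regripping as needed, until it is locked at its stop and stays down by itself. Hold the cap with a light grip and press it gently, do not tip the dispenser or push it across the worktop, and leave the other things where they are.

Things in the scene. Friction and masses are not known exactly. Their poses are not given: they have to be found in the camera images.
- dispenser: The open drinks dispenser: steel cylinder 148 mm in diameter, flat black deck 178 mm up. Loose and full (3.8 to 5.2 kg): a side push of 10 to 15 N near its top shifts or tips it. Origin: centre of its underside, z up, x points from its axis to the cap's hinge. The tap sticks out 121 mm on the -x side, 66 mm up; carrying grips reach out 92 mm at +y and -y, 150 mm up.
- mouth (a point): Centre of the open mouth, on the dispenser's axis: top of a white neck 41 mm in diameter that stands 24 mm above the deck (202 mm up). Round the outside of the neck, 14 to 18 mm above the deck, run three short sloping thread segments, 120 degrees apart, each about 38 degrees long, with open gaps between them.
- hinge_pin (a point): Middle of the cap's hinge pin, 198 mm above the worktop and 60 mm from the dispenser's axis; the pin lies level, along the dispenser's y. Its bracket reaches 5 mm above the pin and 7 mm beyond it.
- cap_arm (a joint): Angle of the arm that carries the cap (rad): 0 level, cap over the mouth; starts open at 1.7 to 2.0, leaning back past upright (stop at 2.0). Push the cap to move it: the stiff hinge (0.03 N m) stays put near upright, and from about 0.6 down it falls over the mouth. At 0 the arm's end, a ring round the cap 79 mm across, has its top 203 mm above the worktop.
- cap: The cap: grey fluted plastic cylinder, 64 mm in diameter, 50 mm tall, that slides and turns in the arm's ring and never leaves it. Origin: centre of its lower rim, z along its axis out of the top. Inside are three lugs. Its thin wall bears a grip of up to 60 N a finger. With the arm at 0 its axis is the dispenser's and its lower rim 194 mm above the worktop when up, 185 when locked.
- cap_top (a point): Centre of the cap's top face, with the cap's axes: with the arm at 0 it is 244 mm above the worktop with the cap up and 235 mm when locked, so 32 to 41 mm of cap stand above the ring to be gripped. With the arm open this face looks away from the mouth.
- cap_press (a joint): How far the cap is pressed down in its ring (m): 0 up, 0.011 fully down. A spring of 3 N (at 0) to 10 N (at 0.011) lifts it again when let go, unless locked, when it reads about 0.0095. With the lugs on the thread segments it goes down less than 0.002 however hard it is pressed; with the lugs in the gaps it goes fully down.
- cap_turn (a joint): Turn of the cap (rad), growing clockwise from above; hard stop at 2.6. Starts at 0.05 to 0.7, lugs on the segments. From about 0.95 to 1.95 they are in the gaps; pressed down there and turned on, they run under the segments from about 2.1 and lock. Turned past there unpressed, they ride over: turn back. Turning takes 0.1 N m, up to 0.3 when engaged.
- shut_dispenser: A second dispenser of the same make and size, already shut, its cap locked down (cap top 235 mm above the worktop); loose, full, about 4.5 kg. Leave it. Origin: centre of its underside.
- pickle_jar: Glass jar with a red lid, 72 mm in diameter, 120 mm tall; bystander. Origin: centre of its underside.
- mug: White mug, 80 mm in diameter, 90 mm tall, handle at its +y; bystander. Origin: centre of its underside.
- bottle: Clear plastic bottle, 66 mm in diameter, 190 mm tall; bystander. Origin: centre of its underside.
- tumbler: Drinking glass, 72 mm in diameter, 100 mm tall; bystander. Origin: centre of its underside.
- bowl: White bowl, 130 mm in diameter, 55 mm tall; bystander. Origin: centre of its underside.
- funnel: White plastic funnel standing on its wide rim (100 mm), spout up, 95 mm tall; bystander. Origin: centre of its underside.

How it is judged:
By the outcome, as a careful person would: the job done as asked, in the order asked, and still so for the second after the job is handed in, with the robot touching nothing.
It also fails if it takes over 61 s, if anything falls off the work surface, if the arm or the gripper's body presses on something with over 40 N, if the wrist force passes 120 N, or if a joint passes its speed limit or range.

## Working session

There is one attempt and no reset: what is moved stays moved. The work goes in short steps, Python scripts to look and compute and a tool call to move; the robot and the scene stay as the last step left them, time stands still between calls to the robot, and variables do not carry over. Pictures are saved under pics/ and viewed, at most 10 in all, crops included, and the job is handed in when it is done.

Besides the shell and the picture viewer there is one more tool, called as name(argument=value, ...), one argument or row to a line, values as JSON. jog_arm: Moves the arm, as the interface text tells. Its arguments: {"type":"object","properties":{"targets":{"type":"array","items":{"type":"array","items":{"type":"number"}}},"hand":{"type":"number"},"newtons":{"type":"number"}},"required":["targets"]}

```bash
mkdir -p pics; cat > h.py <<'E'
import numpy as np, cv2
from rig import env
np.set_printoptions(precision=4,suppress=True)
def pts(im,mask=None):
    d=im["depth"];H,W=d.shape
    f=H/2/np.tan(np.radians(im["fovy"])/2)
    m=(d>0) if mask is None else (mask&(d>0))
    r,c=np.nonzero(m)
    K=np.array([[f,0,im["cx"]],[0,f,im["cy"]],[0,0,1.]])
    u=cv2.undistortPoints(np.stack([c,r],1).astype(float)[:,None],K,np.array([im["k1"],0,0,0.]))[:,0]
    z=d[r,c];p=np.c_[u*z[:,None],z,np.ones(len(z))]@np.array(im["cam_to_world"]).T
    return p[:,:3],r,c
E
python3 - <<'E'
from h import *
for n in ["scene","top"]:
    im=env.get_image(n); cv2.imwrite(f"pics/{n}0.png",im["frame"][:,:,::-1])
    for t in ["dispenser","cap","cap_arm","hinge_pin","mouth","shut_dispenser","pickle_jar","mug","bottle","tumbler","bowl","funnel"]:
        for g in env.regions_of(n,t)[:2]:
            p,r,c=pts(im,g["pixels"])
            if len(p): print(n,t,round(g["score"],2),g["point"],np.median(p,0),p.min(0),p.max(0))
s=env.observe();print(s)
E
```

```text
scene dispenser 0.92 [179.8, 275.3] [0.5401 0.1712 0.139 ] [ 0.186   0.1093 -0.0055] [0.5846 0.5401 0.2936]
scene cap 0.73 [157.9, 273.9] [0.5592 0.1327 0.2612] [0.519  0.1093 0.2148] [0.5846 0.172  0.283 ]
scene cap_arm 0.65 [155.6, 270.5] [0.5592 0.137  0.2628] [ 0.186   0.1093 -0.0025] [0.5846 0.5401 0.291 ]
scene hinge_pin 0.97 [176.8, 271.8] [0.5398 0.1707 0.14  ] [ 0.186   0.1093 -0.0025] [0.5846 0.5401 0.2912]
scene hinge_pin 0.56 [173.5, 319.5] [0.5894 0.3984 0.0904] [ 0.4859  0.3788 -0.0003] [0.6127 0.5416 0.192 ]
scene mouth 0.63 [178.6, 274.9] [0.5399 0.1704 0.1392] [ 0.186   0.1093 -0.0032] [0.5846 0.5401 0.2936]
scene mouth 0.53 [156.1, 273.1] [0.5595 0.1339 0.261 ] [0.5136 0.1093 0.2148] [0.5846 0.1764 0.2839]
scene shut_dispenser 0.97 [233.2, 199.1] [ 0.5654 -0.2144  0.1502] [ 0.3924 -0.2766  0.0011] [ 0.6024 -0.0241  0.2376]
scene shut_dispenser 0.65 [279.3, 124.9] [ 0.4438 -0.4205  0.0298] [ 0.3437 -0.4892 -0.0033] [ 0.531  -0.3582  0.0588]
scene pickle_jar 0.86 [238.1, 276.7] [ 0.7138 -0.0269  0.0896] [ 0.6674 -0.1665 -0.0034] [0.836  0.0557 0.178 ]
scene mug 0.47 [
[... 2178 characters left out ...]
0.5289 -0.3638  0.0632]
top funnel 0.97 [173.5, 378.3] [ 0.6171 -0.3745  0.0277] [ 0.5734 -0.425   0.0018] [ 0.6694 -0.3353  0.0996]
{'time_s': 1.3, 'q': array([ 62.4942,  21.8069,  74.3354,  -0.0003,  83.8588, -12.335 ]), 'qvel': array([ 0.0242, -0.0435, -0.0045,  0.0179,  0.1312,  0.0334]), 'joint_efforts': array([ -0.0012, -44.8338, -23.1449,  -0.0003,   0.0007,   0.    ]), 'position': array([0.1439, 0.5308, 0.1999]), 'tool_rot': array([[-0.9652,  0.2617, -0.    ],
       [ 0.2617,  0.9652, -0.    ],
       [-0.    , -0.    , -1.    ]]), 'ft_force': array([0.6104, 0.7078, 1.4053]), 'wrist_torque': array([ 0.0055, -0.0355,  0.0093]), 'gripper_force': 0.0, 'grip_width': 0.08515469091173415}
```

```bash
python3 - <<'E'
from h import *
a=cv2.imread("pics/scene0.png");b=cv2.imread("pics/top0.png")
b=cv2.resize(b[130:270,90:410],(800,350)); a=cv2.resize(a[100:240,160:360],(350,245))
o=np.zeros((600,800,3),np.uint8);o[:350]=b;o[352:597,:350]=a;cv2.imwrite("pics/m0.png",o)
im=env.get_image("top")
p,r,c=pts(im)
roi=(np.hypot(p[:,0]-.5,p[:,1]-.21)<.11)
# deck: z~0.178
d=p[roi&(abs(p[:,2]-.179)<.006)]
q=d[:,:2].astype(np.float32)
print("deck circ",cv2.minEnclosingCircle(q),len(q),np.median(d[:,2]))
n=p[roi&(abs(p[:,2]-.203)<.006)]
print("203 band",len(n),n.mean(0),n.min(0),n.max(0), cv2.minEnclosingCircle(n[:,:2].astype(np.float32)))
print(n[::4])
t=p[roi&(p[:,2]>.215)];print("cap",len(t),t.mean(0),t.min(0),t.max(0))
print(np.c_[t,t@[1,0,0]][::12,:3])
E
```

```text
deck circ ((0.4908842146396637, 0.22743545472621918), 0.07174815237522125) 1673 0.17932189615508753
203 band 121 [0.5017 0.2117 0.2021] [0.4654 0.1658 0.1972] [0.5433 0.2533 0.2072] ((0.5038331747055054, 0.21082592010498047), 0.04549030959606171)
[[0.5433 0.1883 0.2063]
 [0.5377 0.1912 0.2052]
 [0.5351 0.189  0.2019]
 [0.5321 0.1828 0.205 ]
 [0.5266 0.1829 0.2041]
 [0.5209 0.1798 0.2055]
 [0.5181 0.1743 0.2049]
 [0.5154 0.169  0.2028]
 [0.5127 0.1663 0.2016]
 [0.5101 0.2257 0.198 ]
 [0.51   0.2141 0.2   ]
 [0.5098 0.1686 0.2049]
 [0.5072 0.2336 0.2   ]
 [0.5073 0.2145 0.1975]
 [0.5071 0.1689 0.2024]
 [0.5042 0.213  0.2049]
 [0.5015 0.2132 0.204 ]
 [0.4988 0.2444 0.2007]
 [0.4959 0.2101 0.2051]
 [0.4933 0.2448 0.1988]
 [0.4905 0.2505 0.1978]
 [0.4905 0.2086 0.1978]
 [0.4876 0.211  0.1996]
 [0.4849 0.2442 0.2004]
 [0.482  0.2133 0.2016]
 [0.4792 0.2156 0.204 ]
 [0.4765 0.2186 0.2024]
 [0.4737 0.2348 0.2044]
 [0.4737 0.2242 0.2019]
 [0.4709 0.2223 0.1974]
 [0.4654 0.2221 0.1976]]
cap 543 [0.5445 0.1465 0.2694] [0.5022 0.1124 0.2247] [0.5827 0.1892 0.2994]
[[0.5827 0.1484 0.2557]
 [0.576
[... 373 characters left out ...]
82]
 [0.5505 0.1463 0.2868]
 [0.5516 0.1167 0.2725]
 [0.5479 0.1517 0.2856]
 [0.549  0.122  0.2724]
 [0.5448 0.1558 0.2926]
 [0.5461 0.1269 0.2754]
 [0.5426 0.1617 0.2876]
 [0.5434 0.1319 0.2771]
 [0.5442 0.176  0.231 ]
 [0.5405 0.1367 0.28  ]
 [0.5411 0.178  0.2354]
 [0.5381 0.1397 0.277 ]
 [0.5385 0.1808 0.2344]
 [0.5352 0.1417 0.2816]
 [0.5367 0.1127 0.2593]
 [0.5327 0.142  0.2789]
 [0.5346 0.1137 0.2502]
 [0.5302 0.1395 0.2777]
 [0.5304 0.1755 0.2332]
 [0.5277 0.1371 0.2756]
 [0.5278 0.1676 0.231 ]
 [0.5258 0.1308 0.2628]
 [0.5218 0.1435 0.2857]
 [0.5221 0.1643 0.2343]
 [0.521  0.1293 0.2529]
 [0.518  0.1339 0.2592]
 [0.5137 0.1608 0.2388]
 [0.5093 0.1422 0.2754]
 [0.5046 0.1413 0.2624]]
```

View pics/m0.png

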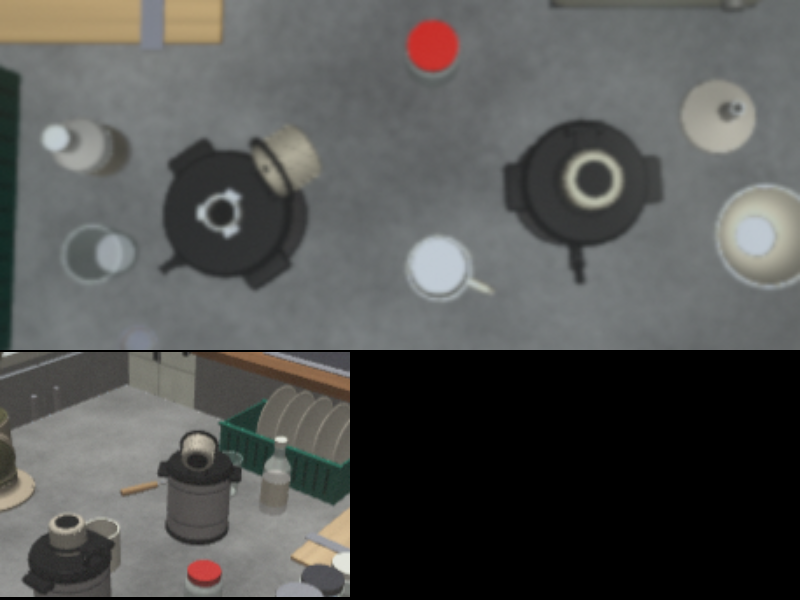

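The top crop shows the open dispenser at about (228,213), its mouth at (220,212) and its cap leaning back at (288,160). The shut one is at (585,185). I'll fit the pose next.

```bash
python3 - <<'E'
from h import *
from scipy.optimize import least_squares
a,_,_=pts(env.get_image("scene"));b,_,_=pts(env.get_image("top"))
c0=np.array([.49,.229])
near=lambda p,r:np.hypot(*(p[:,:2]-c0).T)<r
s=a[near(a,.09)&(a[:,2]>.03)&(a[:,2]<.13)]
f=least_squares(lambda c:np.hypot(*(s[:,:2]-c).T)-.074,c0,loss="soft_l1",f_scale=.002).x
print("side fit",f,len(s),np.abs(np.hypot(*(s[:,:2]-f).T)-.074).mean())
n=b[near(b,.028)&(abs(b[:,2]-.202)<.005)];print("neck",n.mean(0),(n.min(0)+n.max(0))/2,len(n))
# grips: z~.15, radius .076-.1
for p,nm in((a,"scene"),(b,"top")):
    r=np.hypot(*(p[:,:2]-f).T);g=p[(r>.078)&(r<.097)&(p[:,2]>.125)&(p[:,2]<.17)]
    an=np.degrees(np.arctan2(*(g[:,:2]-f).T[::-1]));print(nm,np.histogram(an,36,(-180,180))[0])
t=np.r_[a[near(a,.16)&(a[:,2]>.215)],b[near(b,.16)&(b[:,2]>.215)]]
for p in(a,b):
    t=p[near(p,.16)&(p[:,2]>.215)];v=(t.min(0)+t.max(0))/2-np.r_[f,0];print("cap",v,np.degrees(np.arctan2(v[1],v[0])),np.degrees(np.arctan2(*(t.mean(0)[:2]-f)[::-1])))
E
```

```text
side fit [0.4893 0.232 ] 757 0.0018148204792259
neck [0.491  0.2273 0.2013] [0.4892 0.2301 0.2019] 80
scene [ 0  0  4  5  7 19  0  0  0  5  4  4  9  4  4  6  1  1  0 22  7  9  4  0
  0  0  0  0  0  0  0  0  0  0  0  0]
top [ 0  2 27 27 30 22  0  0  0  0  0  0  0  0  0  0  0  0  0 20 26 20 21  1
  0  0  0  0  0  0  0  0  0  0  0  0]
cap [ 0.0565 -0.0847  0.2544] -56.295997808873544 -54.468075319292026
cap [ 0.0532 -0.0815  0.257 ] -56.894885384345436 -57.13504278918617
```

jog_arm(
  targets=[
    [0,0,-4,0,0,0],
    [0,0,-8,0,0,0],
    [0,0,-12,0,0,0],
    [0,0,-15,0,0,0],
  ],
  hand=0,
  newtons=20,
)

```text
time_s: 1.78
position: [0.1438, 0.5307, 0.3535]
tool_rot: [[-0.965, 0.262, 0.002], [0.262, 0.965, 0.003], [-0.001, 0.003, -1.0]]
ft_force: [0.7, 0.7, -0.1]
grip_width: 0.0384
gripper_force: 0.0
```

jog_arm(
  targets=[
    [-3.4,-1.9,0,0,0,-7],
    [-6.8,-3.9,0,0,0,-14],
    [-10.2,-5.8,0,0,0,-21],
    [-13.6,-7.8,0,0,0,-28],
    [-17,-9.7,0,0,0,-35],
    [-20.4,-11.7,0,0,0,-42],
    [-23.8,-13.6,0,0,0,-49],
    [-27.2,-15.5,0,0,0,-49],
  ],
)

```text
time_s: 2.45
position: [0.3545, 0.3207, 0.3502]
tool_rot: [[-0.827, -0.562, 0.0], [-0.562, 0.827, 0.0], [-0.001, 0.0, -1.0]]
ft_force: [0.1, 1.4, 0.0]
grip_width: -0.0002
gripper_force: 0.0
```

jog_arm(
  targets=[
    [-0.7,-3.8,0,0,0,0],
    [-1.4,-7.6,0,0,0,0],
    [-2.1,-11.4,0,0,0,0],
    [-2.9,-15.2,0,0,0,0],
    [-3.6,-19,0,0,0,0],
    [-4.3,-22.8,0,0,0,0],
    [-5,-26.6,0,0,0,0],
    [-5.7,-30,0,0,0,0],
  ],
)

```text
time_s: 3.12
position: [0.5696, 0.1023, 0.3498]
tool_rot: [[-0.831, -0.556, -0.0], [-0.556, 0.831, -0.0], [0.0, -0.0, -1.0]]
ft_force: [1.3, 0.3, 0.9]
grip_width: -0.0001
gripper_force: 0.0
```

```bash
python3 - <<'E'
from h import *
s=env.observe();print(s["position"],s["q"],s["tool_rot"][:,1])
im=env.get_image("wrist");cv2.imwrite("pics/w1.png",im["frame"][:,:,::-1])
C=np.array([.4895,.2305]);u=np.array([.559,-.829]);v=np.array([.829,.559])
p,_,_=pts(im);q=np.c_[(p[:,:2]-C)@u,(p[:,:2]-C)@v,p[:,2]]
t=q[(q[:,2]>.21)&(q[:,2]<.31)&(abs(q[:,1])<.08)&(q[:,0]<.15)&(q[:,0]>.02)]
print(len(t)); 
if len(t): print(np.percentile(t,[1,10,50,90,99],axis=0))
x=(s["position"][:2]-C);print("tool xd,yd",x@u,x@v)
E
```

```text
[0.5696 0.1023 0.3498] [  -1.5333   22.0043   49.9644   -0.0051  108.035  -125.3167] [-0.556   0.8312 -0.    ]
4017
[[ 0.0694 -0.0361  0.2324]
 [ 0.0873 -0.0282  0.2596]
 [ 0.1043 -0.0084  0.275 ]
 [ 0.1248  0.0181  0.2869]
 [ 0.1308  0.0289  0.293 ]]
tool xd,yd 0.1510864919195495 -0.005265964202556589
```

View pics/w1.png

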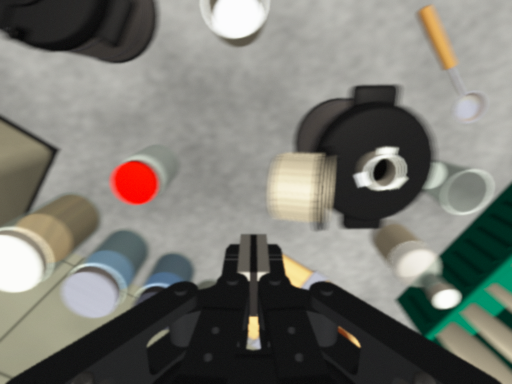

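jog_arm(
  targets=[
    [0,-1,0,0,0,0],
    [0,-1,4,0,0,0],
    [0,-1,8,0,0,0],
    [0,-1,8.6,0,0,0],
    [0,-1,8.6,0,0,0],
  ],
)

```text
time_s: 3.58
position: [0.5729, 0.0964, 0.2627]
tool_rot: [[-0.83, -0.557, -0.004], [-0.557, 0.83, 0.0], [0.004, 0.003, -1.0]]
ft_force: [-0.1, -0.2, 1.0]
grip_width: -0.0
gripper_force: 0.0
```

```bash
python3 - <<'E'
from h import *
s=env.observe()
C=np.array([.4895,.2305]);u=np.array([.559,-.829]);v=np.array([.829,.559])
x=(s["position"][:2]-C);print("tool xd,yd",x@u,x@v,s["position"],s["ft_force"],s["qvel"])
E
```

```text
tool xd,yd 0.15779507686098504 -0.005809980740101608 [0.5729 0.0964 0.2627] [-0.116  -0.1584  0.9617] [ 0.1496 -2.328  -7.2273  0.0047  2.4016  0.0807]
```

jog_arm(
  targets=[
    [0,0.8,0,0,0,0],
    [0,1.6,0,0,0,0],
    [0,2.2,0,0,0,0],
    [0,2.8,0,0,0,0],
    [0,3.4,0,0,0,0],
    [0,4,0,0,0,0],
  ],
)

```text
time_s: 4.08
position: [0.5514, 0.1299, 0.2645]
tool_rot: [[-0.831, -0.557, 0.001], [-0.557, 0.831, 0.0], [-0.001, -0.001, -1.0]]
ft_force: [0.3, -0.7, 0.0]
grip_width: -0.0004
gripper_force: 0.0
```

jog_arm(
  targets=[
    [0,0.7,0,0,0,0],
    [0,1.4,0,0,0,0],
    [0,2.1,0,0,0,0],
    [0,2.8,0,0,0,0],
    [0,3.5,0,0,0,0],
    [0,4.2,0,0,0,0],
  ],
)

```text
time_s: 4.58
position: [0.5279, 0.1647, 0.2639]
tool_rot: [[-0.831, -0.557, -0.0], [-0.557, 0.831, -0.0], [0.0, 0.0, -1.0]]
ft_force: [-0.1, -0.4, 1.6]
grip_width: -0.0003
gripper_force: 0.0
```

```bash
cat >> h.py <<'E'
C=np.array([.4895,.2305]);u=np.array([.559,-.829]);v=np.array([.829,.559])
def loc(p): d=np.asarray(p)[...,:2]-C; return np.stack([d@u,d@v,np.asarray(p)[...,2]],-1)
E
python3 - <<'E'
from h import *
s=env.observe();print(loc(s["position"]),s["ft_force"])
a,_,_=pts(env.get_image("top"));q=loc(a)
t=q[(q[:,2]>.208)&(q[:,2]<.31)&(abs(q[:,1])<.06)&(abs(q[:,0])<.14)]
print(len(t),np.percentile(t,[1,50,99],axis=0))
im=env.get_image("scene");a=cv2.resize(im["frame"][100:240,190:390,::-1],(700,490));cv2.imwrite("pics/s2.png",a)
E
```

```text
[ 0.076  -0.0049  0.2639] [-0.0919 -0.3792  1.5665]
82 [[ 0.0796 -0.0305  0.2377]
 [ 0.1198 -0.0215  0.2665]
 [ 0.1314 -0.0046  0.2763]]
```

View pics/s2.png

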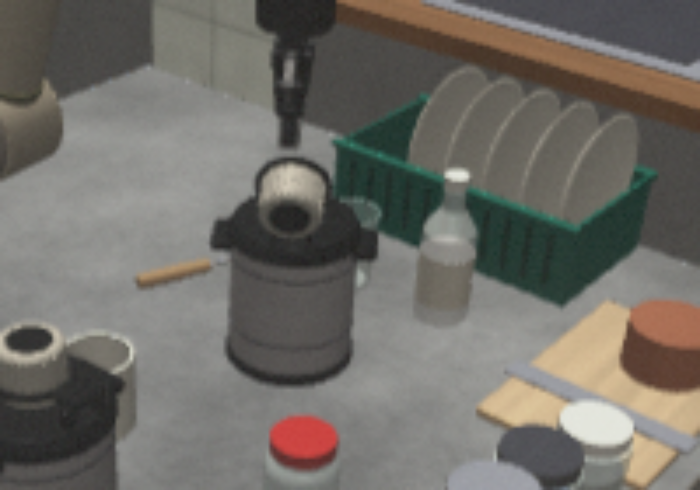

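The finger tip is at (290,145) in the crop and the cap still leans back at (292,200), so it hasn't moved. I'll check the geometry with depth.

```bash
python3 - <<'E'
from h import *
s=env.observe()
for n in("scene","top"):
    im=env.get_image(n)
    T=np.linalg.inv(im["cam_to_world"]);f=192/np.tan(np.radians(im["fovy"])/2)
    K=np.array([[f,0,im["cx"]],[0,f,im["cy"]],[0,0,1.]])
    pr=lambda P:cv2.projectPoints(np.array([P],float),cv2.Rodrigues(T[:3,:3])[0],T[:3,3],K,np.array([im["k1"],0,0,0.]))[0].ravel()
    print(n,"cam pos",im["cam_to_world"][:3,3],"tcp px",pr(s["position"]),"crop" ,(pr(s["position"])-[190,100])*3.5)
    p,r,c=pts(im);w=(np.hypot(*(p[:,:2]-s["position"][:2]).T)<.09)&(p[:,2]>.215)&(p[:,2]<.37)
    h=np.zeros((384,512));h[r[w],c[w]]=p[w,2]
    for rr in range(r[w].min(),r[w].max()+1,3):
        k=w&(r==rr)
        if k.any(): print(rr,c[k].min(),c[k].max(),loc(p[k]).mean(0), len(p[k]))
cv2.imwrite
E
```

```text
scene cam pos [ 1.2544 -0.7629  0.8524] tcp px [271.5331 149.8219] crop [285.3658 174.3767]
122 278 278 [0.0721 0.0124 0.3685] 1
125 276 277 [0.0936 0.0092 0.3663] 2
128 268 276 [ 0.1224 -0.0041  0.3669] 8
131 268 276 [ 0.1057 -0.0041  0.349 ] 9
134 270 275 [ 0.0858 -0.0034  0.3294] 6
137 269 275 [ 0.0872 -0.0045  0.3187] 7
140 269 275 [ 0.085  -0.0042  0.3065] 7
146 267 278 [ 0.0943 -0.0008  0.2884] 12
149 264 282 [0.0955 0.0015 0.2776] 19
152 263 284 [0.1042 0.0059 0.2707] 21
155 263 284 [0.1149 0.0056 0.2645] 22
158 264 282 [0.1265 0.0051 0.2589] 19
161 264 281 [0.1258 0.0038 0.2467] 18
164 265 280 [0.1219 0.004  0.2328] 16
167 269 277 [0.1177 0.0061 0.2187] 9
top cam pos [ 0.4598 -0.0066  1.3581] tcp px [197.0515 200.2498] crop [ 24.6802 350.8744]
188 214 214 [ 0.1314 -0.0043  0.2748] 1
191 212 216 [ 0.1269 -0.0106  0.2727] 5
194 212 217 [ 0.1235 -0.0176  0.2697] 6
197 212 217 [ 0.1188 -0.0236  0.264 ] 6
200 211 216 [ 0.1118 -0.028   0.2574] 6
203 210 211 [ 0.1006 -0.03    0.256 ] 2
```

```bash
python3 - <<'E'
from h import *
im=env.get_image("scene");p,r,c=pts(im)
for rr in range(120,166,2):
    k=(r==rr)&(c==272);k2=(r==rr)&(c==271)
    print(rr,im["frame"][rr,271],p[k2].round(3),loc(p[k2]).round(3))
w=env.get_image("wrist");o=np.hstack([cv2.resize(w["frame"],(400,300)),cv2.resize(im["frame"][110:180,225:318],(400,300),interpolation=0)])
cv2.imwrite("pics/c3.png",o[:,:,::-1])
E
```

```text
120 [110 109 103] [[0.552 0.124 0.395]] [[ 0.123 -0.008  0.395]]
122 [123 119 116] [[0.553 0.124 0.388]] [[ 0.124 -0.007  0.388]]
124 [100 100  96] [[0.563 0.111 0.388]] [[ 0.14  -0.006  0.388]]
126 [45 48 47] [[0.561 0.114 0.38 ]] [[ 0.136 -0.006  0.38 ]]
128 [52 50 50] [[0.559 0.116 0.372]] [[ 0.134 -0.006  0.372]]
130 [48 48 48] [[0.552 0.126 0.359]] [[ 0.121 -0.006  0.359]]
132 [39 41 38] [[0.545 0.136 0.347]] [[ 0.11  -0.007  0.347]]
134 [43 43 42] [[0.532 0.152 0.33 ]] [[ 0.089 -0.008  0.33 ]]
136 [48 44 46] [[0.533 0.151 0.323]] [[ 0.09  -0.008  0.323]]
138 [43 44 44] [[0.534 0.151 0.316]] [[ 0.091 -0.008  0.316]]
140 [40 41 41] [[0.532 0.155 0.307]] [[ 0.087 -0.008  0.307]]
142 [95 92 90] [[0.531 0.156 0.298]] [[ 0.084 -0.007  0.298]]
144 [118 119 117] [[ 0.155  0.634 -0.001]] [[-0.521 -0.052 -0.001]]
146 [79 75 71] [[0.537 0.149 0.288]] [[ 0.094 -0.006  0.288]]
148 [182 175 160] [[0.538 0.148 0.281]] [[ 0.095 -0.006  0.281]]
150 [202 195 176] [[0.544 0.142 0.277]] [[ 0.104 -0.005  0.277]]
152 [187 179 163] [[0.553 0.131 0.277]] [[ 0.118 -0.003  0.277]]
154 [199 191 174] [[0.556 0.126 0.272]] [[ 0.124 -0.003  0.272]]
156 [125 121 110] [[0.563 0.118 0.27 ]] [[ 0.134 -0.002  0.27 ]]
158 [56 55 51] [[0.56  0.122 0.26 ]] [[ 0.129 -0.002  0.26 ]]
160 [31 30 28] [[0.56  0.123 0.251]] [[ 0.128 -0.001  0.251]]
162 [42 42 39] [[0.561 0.123 0.244]] [[ 0.129 -0.001  0.244]]
164 [39 37 36] [[0.557 0.129 0.232]] [[ 0.122 -0.001  0.232]]
```

View pics/c3.png

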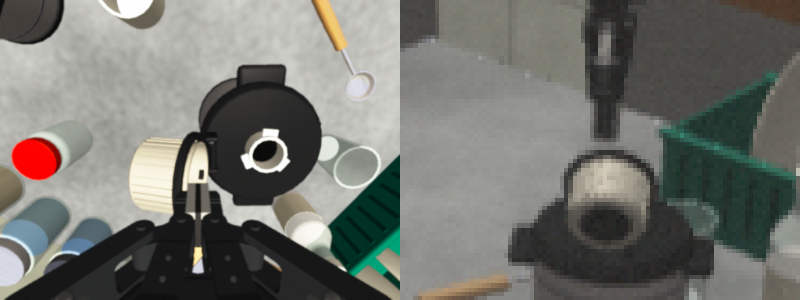

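```bash
python3 - <<'E'
from h import *
s=env.observe();im=env.get_image("wrist");p,r,c=pts(im)
t=(p-s["position"])@s["tool_rot"]
for rr in range(180,384,8):
    k=(r==rr)&(c>=236)&(c<=270)&(c%6==0)
    print(rr,[(int(cc),*(1000*x).astype(int)) for cc,x in zip(c[k],t[k])])
print(s["position"],s["time_s"])
cv2.imwrite("pics/c4.png",cv2.resize(im["frame"][150:384,170:350,::-1],(460,598)))
E
```

```text
180 [(240, np.int64(31), np.int64(-7), np.int64(-5)), (246, np.int64(30), np.int64(-4), np.int64(-2)), (252, np.int64(23), np.int64(0), np.int64(19)), (258, np.int64(22), np.int64(3), np.int64(25)), (264, np.int64(11), np.int64(8), np.int64(60)), (270, np.int64(11), np.int64(13), np.int64(61))]
188 [(240, np.int64(27), np.int64(-7), np.int64(-10)), (246, np.int64(23), np.int64(-4), np.int64(1)), (252, np.int64(23), np.int64(0), np.int64(3)), (258, np.int64(16), np.int64(3), np.int64(24)), (264, np.int64(12), np.int64(7), np.int64(35)), (270, np.int64(5), np.int64(13), np.int64(57))]
196 [(240, np.int64(24), np.int64(-7), np.int64(-13)), (246, np.int64(21), np.int64(-4), np.int64(-5)), (252, np.int64(7), np.int64(0), np.int64(34)), (258, np.int64(8), np.int64(3), np.int64(31)), (264, np.int64(8), np.int64(7), np.int64(31)), (270, np.int64(0), np.int64(13), np.int64(56))]
204 [(240, np.int64(17), np.int64(-7), np.int64(-9)), (246, np.int64(17), np.int64(-4), np.int64(-8)), (252, np.int64(0), np.int64(0), np.int64(36)), (258, np.int64(0), np.int64(3), np.int64(36)), (264, np.int64(1), n
[... 6015 characters left out ...]
112)), (270, np.int64(12), np.int64(4), np.int64(-112))]
372 [(240, np.int64(11), np.int64(-3), np.int64(-114)), (246, np.int64(11), np.int64(-1), np.int64(-114)), (252, np.int64(11), np.int64(0), np.int64(-114)), (258, np.int64(10), np.int64(1), np.int64(-113)), (264, np.int64(11), np.int64(2), np.int64(-114)), (270, np.int64(11), np.int64(4), np.int64(-114))]
380 [(240, np.int64(11), np.int64(-3), np.int64(-116)), (246, np.int64(12), np.int64(-1), np.int64(-117)), (252, np.int64(12), np.int64(0), np.int64(-117)), (258, np.int64(12), np.int64(1), np.int64(-117)), (264, np.int64(12), np.int64(2), np.int64(-117)), (270, np.int64(11), np.int64(4), np.int64(-116))]
[0.5285 0.1639 0.2638] 4.8833
```

View pics/c4.png

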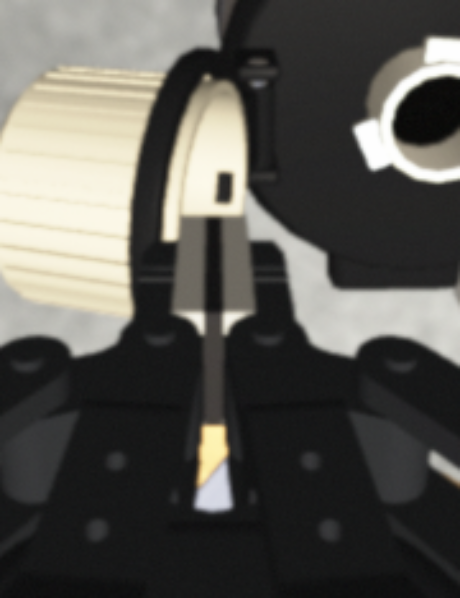

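The wrist crop shows the pad tips at about (213,215), and the depth images put them 36 mm behind the reported TCP (tips at z≈0.300). The scene camera agrees, so the fingers passed over the cap. I'll back off along the same path, go 38 mm lower and push again.

jog_arm(
  targets=[
    [0,-3,0,0,0,0],
    [0,-6,0,0,0,0],
    [0,-9,0,0,0,0],
    [0,-9,0,0,0,0],
    [0,-9,2,0,0,0],
    [0,-9,3.8,0,0,0],
    [0,-9,3.8,0,0,0],
  ],
)

```text
time_s: 5.52
position: [0.577, 0.0893, 0.2225]
tool_rot: [[-0.831, -0.556, -0.006], [-0.556, 0.831, 0.0], [0.005, 0.004, -1.0]]
ft_force: [-0.7, 0.3, -0.5]
grip_width: -0.0001
gripper_force: 0.0
```

jog_arm(
  targets=[
    [0,0.8,0,0,0,0],
    [0,1.6,0,0,0,0],
    [0,2.2,0,0,0,0],
    [0,2.8,0,0,0,0],
    [0,3.4,0,0,0,0],
    [0,4,0,0,0,0],
  ],
)

```text
time_s: 6.02
position: [0.5558, 0.1233, 0.2265]
tool_rot: [[-0.831, -0.557, 0.001], [-0.557, 0.831, 0.0], [-0.001, -0.001, -1.0]]
ft_force: [0.8, -0.5, 1.5]
grip_width: 0.0001
gripper_force: 0.6
```

```bash
python3 - <<'E'
from h import *
s=env.observe();print(loc(s["position"]),s["ft_force"])
im=env.get_image("wrist");a,r,c=pts(im);q=loc(a)
w=env.get_image("scene")
for n,i in(("w",im),("s",w)):
    a,r,c=pts(i);q=loc(a);t=q[(q[:,2]>.208)&(q[:,2]<.31)&(abs(q[:,1])<.06)&(abs(q[:,0])<.14)]
    print(n,len(t),np.percentile(t,[1,50,99],axis=0))
o=np.hstack([cv2.resize(im["frame"],(400,300)),cv2.resize(w["frame"][110:180,225:318],(400,300),interpolation=0)])
cv2.imwrite("pics/c5.png",o[:,:,::-1])
E
```

```text
[ 0.126  -0.0049  0.2265] [ 0.7693 -0.4719  1.5222]
w 16033 [[ 0.0649 -0.0372  0.2464]
 [ 0.094  -0.0171  0.284 ]
 [ 0.1381  0.0034  0.3094]]
s 319 [[ 0.0632 -0.0357  0.2299]
 [ 0.1091  0.01    0.2672]
 [ 0.1396  0.0388  0.2938]]
```

View pics/c5.png

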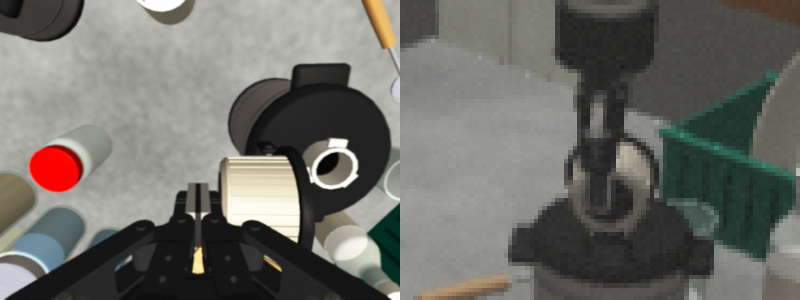

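The finger is now behind the cap and in contact with it, and the cap is about upright. I'll keep pushing.

jog_arm(
  targets=[
    [0,0.7,0,0,0,0],
    [0,1.4,0,0,0,0],
    [0,2.1,0,0,0,0],
    [0,2.8,0,0,0,0],
    [0,3.5,0,0,0,0],
    [0,4.2,0,0,0,0],
  ],
)

```text
time_s: 6.62
position: [0.5324, 0.1582, 0.2261]
tool_rot: [[-0.831, -0.557, 0.0], [-0.557, 0.831, 0.0], [-0.0, -0.0, -1.0]]
ft_force: [1.9, -1.2, 1.9]
grip_width: 0.0001
gripper_force: 1.0
```

jog_arm(
  targets=[
    [0,0.6,0,0,0,0],
    [0,1.2,0,0,0,0],
    [0,1.8,0,0,0,0],
    [0,2.4,0,0,0,0],
    [0,3.0,0,0,0,0],
    [0,3.5,0,0,0,0],
    [0,3.5,0,0,0,0],
  ],
)

```text
time_s: 7.2
position: [0.5126, 0.1874, 0.2256]
tool_rot: [[-0.83, -0.557, -0.001], [-0.557, 0.83, 0.0], [0.001, 0.001, -1.0]]
ft_force: [-0.3, -0.4, 0.0]
grip_width: 0.0
gripper_force: 0.0
```

```bash
python3 - <<'E'
from h import *
s=env.observe();print(loc(s["position"]),s["ft_force"])
for n in("wrist","scene"):
    i=env.get_image(n);a,r,c=pts(i);q=loc(a);t=q[(q[:,2]>.208)&(q[:,2]<.31)&(abs(q[:,1])<.06)&(abs(q[:,0])<.14)]
    print(n,len(t),np.percentile(t,[1,50,99],axis=0))
E
```

```text
[ 0.0486 -0.005   0.2256] [-0.2736 -0.3965  0.034 ]
wrist 16997 [[-0.026  -0.0371  0.21  ]
 [ 0.0237 -0.0165  0.2657]
 [ 0.0778  0.011   0.3097]]
scene 353 [[-0.0017 -0.0347  0.2087]
 [ 0.0378  0.0028  0.2468]
 [ 0.0812  0.0374  0.3081]]
```

jog_arm(
  targets=[
    [0,0,-4,0,0,0],
    [0,0,-8,0,0,0],
    [0,2,-12,0,0,0],
    [-0.5,4.8,-12,0,0,0],
    [-0.5,4.8,-12,0,0,0],
  ],
  hand=1,
)

```text
time_s: 7.72
position: [0.4899, 0.2319, 0.3486]
tool_rot: [[-0.829, -0.559, 0.005], [-0.559, 0.829, 0.002], [-0.005, -0.001, -1.0]]
ft_force: [-0.0, 0.7, -0.5]
grip_width: 0.0608
gripper_force: 0.0
```

```bash
python3 - <<'E'
from h import *
from scipy.optimize import least_squares
s=env.observe();print(s["position"],loc(s["position"]),s["ft_force"],s["q"])
o=[]
for n in("wrist","top","scene"):
    i=env.get_image(n);a,r,c=pts(i);o.append(i["frame"]);q=loc(a)
    t=a[(a[:,2]>.236)&(a[:,2]<.252)&(np.hypot(q[:,0],q[:,1])<.05)]
    if len(t)>20:
        print(n,len(t),t.mean(0),np.median(t[:,2]),(t.min(0)+t.max(0))/2,t.max(0)-t.min(0),cv2.minEnclosingCircle(t[:,:2].astype(np.float32)))
    # side fit of cap & body
    for lo,hi,R in((.21,.236,.032),(.03,.13,.074)):
        k=a[(a[:,2]>lo)&(a[:,2]<hi)&(np.abs(np.hypot(q[:,0],q[:,1])-R)<.012)]
        if len(k)>40: print("  side",R,len(k),least_squares(lambda x:np.hypot(*(k[:,:2]-x).T)-R,C,loss="soft_l1",f_scale=.002).x)
b=np.hstack([cv2.resize(o[0],(400,300)),cv2.resize(o[2][110:180,225:318],(400,300),interpolation=0)])
cv2.imwrite("pics/c6.png",b[:,:,::-1])
E
```

```text
[0.4899 0.2319 0.3486] [-0.001   0.0011  0.3486] [-0.0147  0.6941 -0.4512] [  12.7786   17.5485   56.8313    0.0725  105.3182 -111.1784]
wrist 3243 [0.4889 0.2276 0.2444] 0.2446705789237118 [0.4911 0.2287 0.2418] [0.0648 0.0638 0.0113] ((0.49105316400527954, 0.22881826758384705), 0.03247552365064621)
  side 0.032 228 [0.4912 0.2291]
top 283 [0.4879 0.2184 0.2455] 0.24577501841353455 [0.4895 0.2193 0.2442] [0.0594 0.047  0.0143] ((0.48950159549713135, 0.22075694799423218), 0.030971184372901917)
  side 0.074 123 [0.4911 0.2323]
scene 113 [0.4975 0.2215 0.2426] 0.2428803879199618 [0.4952 0.2259 0.2413] [0.0594 0.0644 0.0101] ((0.4926382899284363, 0.22541306912899017), 0.032937005162239075)
  side 0.032 108 [0.4919 0.2294]
  side 0.074 756 [0.4892 0.2321]
```

View pics/c6.png

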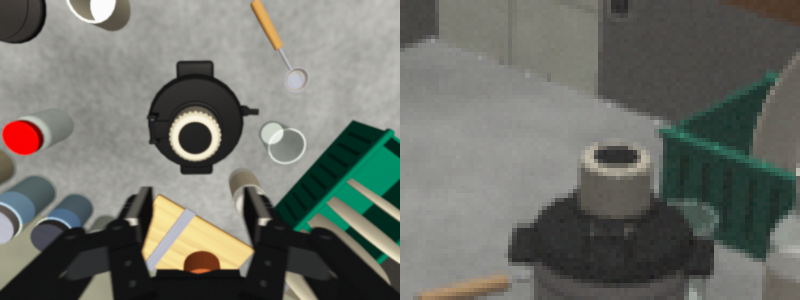

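The wrist view shows the cap closed over the mouth at (195,135), and the scene crop shows it upright. Its top is at z=0.2445, which is the "up" height. Next I'll descend above it with the fingers open and measure the tips and the cap.

jog_arm(
  targets=[
    [0,0,4,0,0,0],
    [0,-0.3,8,0,0,0],
    [0,-0.3,12,0,0,0],
    [0,-0.3,12.5,0,0,0],
    [0,-0.3,12.5,0,0,0],
    [0,-0.3,12.5,0,0,0],
  ],
  hand=1,
)

```text
time_s: 8.37
position: [0.4935, 0.2264, 0.2226]
tool_rot: [[-0.831, -0.556, 0.002], [-0.556, 0.831, 0.0], [-0.002, -0.001, -1.0]]
ft_force: [0.1, 0.4, 0.6]
grip_width: 0.0852
gripper_force: 0.0
```

```bash
cat > m.py <<'E'
from h import *
from scipy.optimize import least_squares
s=env.observe();print(s["position"],s["ft_force"],s["grip_width"],np.abs(s["qvel"]).max())
i=env.get_image("wrist");a,r,c=pts(i);q=loc(a)
t=a[(a[:,2]>.23)&(a[:,2]<.252)&(np.hypot(q[:,0]-.002,q[:,1])<.036)]
print("top",len(t),np.median(t[:,2]),cv2.minEnclosingCircle(t[:,:2].astype(np.float32)))
k=a[(a[:,2]>.208)&(a[:,2]<.232)&(np.abs(np.hypot(*(a[:,:2]-[.4913,.229]).T)-.032)<.008)]
if len(k)>40: print("side",len(k),least_squares(lambda x:np.hypot(*(k[:,:2]-x).T)-.032,C,loss="soft_l1",f_scale=.001).x)
tt=(a-s["position"])@s["tool_rot"]
f=tt[(np.abs(tt[:,0])<.014)&(np.abs(tt[:,1])>.036)&(np.abs(tt[:,1])<.06)&(tt[:,2]<-.02)&(tt[:,2]>-.08)]
for sg in(1,-1):
    g=f[f[:,1]*sg>0]; print("finger",sg,len(g), np.percentile(g,[1,50,99],axis=0) if len(g) else "")
cv2.imwrite("pics/w_last.png",i["frame"][:,:,::-1])
E
python3 m.py
```

```text
[0.4935 0.2264 0.2226] [0.0943 0.3566 0.5778] 0.0852289697435259 1.7163153525131103
top 9038 0.24463750322917222 ((0.4906792938709259, 0.22854825854301453), 0.03239819407463074)
side 864 [0.4912 0.229 ]
finger 1 2308 [[-0.0098  0.0423 -0.0797]
 [ 0.0073  0.0429 -0.0658]
 [ 0.0121  0.056  -0.0458]]
finger -1 2334 [[-0.0098 -0.0562 -0.0798]
 [ 0.0074 -0.0432 -0.0656]
 [ 0.0121 -0.0424 -0.046 ]]
```

View pics/w_last.png

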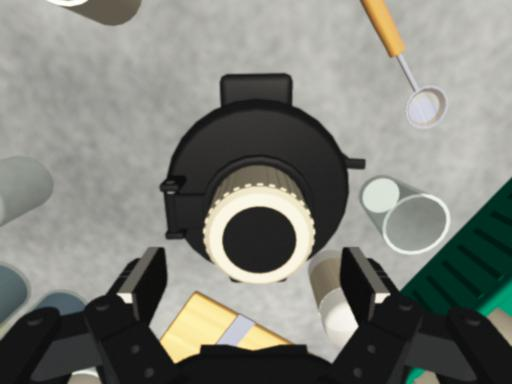

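The wrist view shows the cap centred at about (260,235), between the open fingers at (150,280) and (355,280). It is 3.5 mm off along the closing axis, so I'll correct that, descend and close in stages.

jog_arm(
  targets=[
    [0.1,0.35,0,0,0,0],
    [0.1,0.35,2,0,0,0],
    [0.1,0.35,4,0,0,0],
    [0.1,0.35,4.6,0,0,0],
    [0.1,0.35,4.6,0,0,0],
    [0.1,0.35,4.6,0,0,0],
  ],
  hand=0.82,
  newtons=20,
)

```text
time_s: 8.92
position: [0.4902, 0.2293, 0.1763]
tool_rot: [[-0.831, -0.557, 0.002], [-0.557, 0.831, 0.0], [-0.002, -0.001, -1.0]]
ft_force: [0.4, 0.2, 0.5]
grip_width: 0.0702
gripper_force: 0.0
```

```bash
python3 m.py
```

```text
[0.4902 0.2293 0.1763] [0.3533 0.244  0.4713] 0.07018988078588351 0.6950623296771529
top 16592 0.24458943234858443 ((0.4906229078769684, 0.22880800068378448), 0.03606436774134636)
side 2662 [0.491  0.2291]
finger 1 1181 [[-0.0039  0.036  -0.0796]
 [ 0.0108  0.0395 -0.0639]
 [ 0.0125  0.0485 -0.0259]]
finger -1 2301 [[-0.0053 -0.0596 -0.0792]
 [ 0.0081 -0.0445 -0.0282]
 [ 0.0129 -0.0361 -0.0234]]
```

jog_arm(
  targets=[
    [0,-0.06,0,0,0,0],
    [0,-0.06,0,0,0,0],
    [0,-0.06,0,0,0,0],
  ],
  hand=0.76,
)

```text
time_s: 9.22
position: [0.4902, 0.2286, 0.1756]
tool_rot: [[-0.831, -0.557, 0.001], [-0.557, 0.831, 0.0], [-0.001, -0.0, -1.0]]
ft_force: [-1.1, -0.4, -0.0]
grip_width: 0.065
gripper_force: 0.0
```

jog_arm(
  targets=[
    [0,0,0,0,0,0],
    [0,0,0,0,0,0],
    [0,0,0,0,0,0],
    [0,0,0,0,0,0],
  ],
  hand=0.72,
  newtons=25,
)

```text
time_s: 9.55
position: [0.4904, 0.2284, 0.1753]
tool_rot: [[-0.831, -0.557, 0.001], [-0.557, 0.831, -0.0], [-0.001, -0.001, -1.0]]
ft_force: [2.6, -1.8, 2.6]
grip_width: 0.0631
gripper_force: 27.1
```

jog_arm(
  targets=[
    [0.02,-0.05,0,0,0,5],
    [0.02,-0.05,0,0,0,10],
    [0.02,-0.05,0,0,0,15],
    [0.02,-0.05,0,0,0,20],
    [0.02,-0.05,0,0,0,25],
    [0.02,-0.05,0,0,0,30],
  ],
)

```text
time_s: 10.05
position: [0.4902, 0.2289, 0.1752]
tool_rot: [[-0.998, -0.063, 0.001], [-0.063, 0.998, 0.002], [-0.001, 0.002, -1.0]]
ft_force: [1.9, 3.7, 2.0]
grip_width: 0.0633
gripper_force: 27.2
```

```bash
python3 - <<'E'
from h import *
s=env.observe();print(s["position"],s["ft_force"],s["wrist_torque"],s["gripper_force"],s["grip_width"],s["q"][5])
E
```

```text
[0.4902 0.2289 0.1752] [1.8967 3.7473 1.9729] [ 0.5289 -0.1722  0.0655] 27.171571883372962 0.06333394756119276 -81.18619530062496
```

jog_arm(
  targets=[
    [-0.02,0.03,0,0,0,5],
    [-0.02,0.03,0,0,0,10],
    [-0.02,0.03,0,0,0,15],
    [-0.02,0.03,0,0,0,20],
    [-0.02,0.03,0,0,0,26],
    [-0.02,0.03,0,0,0,32],
    [-0.02,0.03,0,0,0,32],
  ],
)

```text
time_s: 10.63
position: [0.4903, 0.2293, 0.1752]
tool_rot: [[-0.88, 0.475, 0.001], [0.475, 0.88, 0.002], [0.0, 0.002, -1.0]]
ft_force: [0.9, 4.7, 2.6]
grip_width: 0.0628
gripper_force: 26.9
```

```bash
cat >o.py <<'E'
from h import *
s=env.observe();print(s["position"],s["ft_force"],s["ft_force"]@s["tool_rot"],s["wrist_torque"],s["gripper_force"],s["grip_width"],s["q"][5])
E
python3 o.py
```

```text
[0.4903 0.2293 0.1752] [0.8867 4.6839 2.577 ] [ 1.4461  4.548  -2.5671] [ 0.8668 -0.2285 -0.0868] 26.908664982765913 0.06284098771423131 -49.182660671923045
```

jog_arm(
  targets=[
    [0.01,0.04,0.1,0,0,0],
    [0.01,0.04,0.2,0,0,0],
    [0.01,0.04,0.3,0,0,0],
    [0.01,0.04,0.4,0,0,0],
  ],
)

```text
time_s: 10.97
position: [0.4904, 0.2293, 0.1711]
tool_rot: [[-0.883, 0.47, 0.001], [0.47, 0.883, 0.001], [0.0, 0.001, -1.0]]
ft_force: [-0.4, 6.1, 5.8]
grip_width: 0.0631
gripper_force: 27.3
```

```bash
python3 o.py
```

```text
[0.4904 0.2293 0.1711] [-0.4305  6.0544  5.7757] [ 3.2268  5.1491 -5.7684] [ 0.9507 -0.0541  0.1186] 27.27336156181991 0.06308861531260698 -49.475894494291865
```

jog_arm(
  targets=[
    [0.03,0.07,0,0,0,0],
    [0.03,0.07,0,0,0,0],
  ],
)

```text
time_s: 11.13
position: [0.4904, 0.2294, 0.1711]
tool_rot: [[-0.882, 0.47, 0.0], [0.47, 0.882, -0.0], [-0.0, -0.0, -1.0]]
ft_force: [-0.5, 1.8, 6.6]
grip_width: 0.0634
gripper_force: 27.2
```

```bash
python3 o.py
```

```text
[0.4904 0.2294 0.1711] [-0.4624  1.8447  6.6491] [ 1.2742  1.4086 -6.6498] [ 0.3794  0.0133 -0.0861] 27.20325659494847 0.0634041347262218 -49.38506120035229
```

Side force is down to 2 N. I'll press the rest of the way.

jog_arm(
  targets=[
    [0,0.02,0.15,0,0,0],
    [0,0.02,0.3,0,0,0],
    [0,0.02,0.45,0,0,0],
    [0,0.02,0.6,0,0,0],
    [0,0.02,0.65,0,0,0],
  ],
)

```text
time_s: 11.55
position: [0.4905, 0.2294, 0.1654]
tool_rot: [[-0.882, 0.471, 0.001], [0.471, 0.882, -0.0], [-0.001, -0.0, -1.0]]
ft_force: [-4.2, 1.3, 14.4]
grip_width: 0.0636
gripper_force: 30.2
```

```bash
python3 o.py; python3 m.py | sed -n 2,3p
```

```text
[0.4905 0.2294 0.1654] [-4.1767  1.3201 14.4032] [  4.2927  -0.801  -14.4073] [-0.0376  0.6278 -0.1982] 30.191307944405708 0.06358040945571058 -49.36362114541734
top 15539 0.23427166648490877 ((0.4870254695415497, 0.2306668609380722), 0.03536932170391083)
side 4814 [0.4915 0.2285]
```

jog_arm(
  targets=[
    [0.04,0,0,0,0,4],
    [0.04,0,0,0,0,8],
    [0.04,0,0,0,0,12],
    [0.04,0,0,0,0,16],
    [0.04,0,0,0,0,20],
  ],
)

```text
time_s: 12.02
position: [0.4908, 0.2297, 0.1656]
tool_rot: [[-0.666, 0.746, 0.003], [0.746, 0.666, -0.0], [-0.002, 0.002, -1.0]]
ft_force: [-0.0, 2.2, 10.2]
grip_width: 0.0631
gripper_force: 28.7
```

```bash
python3 o.py
```

```text
[0.4908 0.2297 0.1656] [-0.0272  2.242  10.1735] [  1.6721   1.4917 -10.1738] [ 0.171  -0.0825  0.1639] 28.69633027657983 0.06305969598988947 -29.16390094887795
```

jog_arm(
  targets=[
    [0.01,0.01,0,0,0,4],
    [0.01,0.01,0,0,0,8],
    [0.01,0.01,0,0,0,12],
    [0.01,0.01,0,0,0,16],
    [0.01,0.01,0,0,0,20],
  ],
)

```text
time_s: 12.43
position: [0.4911, 0.2299, 0.1656]
tool_rot: [[-0.371, 0.929, 0.003], [0.929, 0.371, -0.0], [-0.001, 0.003, -1.0]]
ft_force: [2.3, 2.3, 10.6]
grip_width: 0.0632
gripper_force: 28.4
```

```bash
python3 o.py
```

```text
[0.4911 0.2299 0.1656] [ 2.286   2.2616 10.5582] [  1.2405   2.9931 -10.5508] [ 0.1478 -0.3067  0.1417] 28.35540965475957 0.06321456512386384 -9.145975233098902
```

jog_arm(
  targets=[
    [0.01,0.03,0,0,0,4],
    [0.01,0.03,0,0,0,8],
    [0.01,0.03,0,0,0,12],
  ],
)

```text
time_s: 12.68
position: [0.4914, 0.23, 0.1656]
tool_rot: [[-0.169, 0.986, 0.003], [0.986, 0.169, -0.0], [-0.001, 0.003, -1.0]]
ft_force: [0.7, 1.3, 10.4]
grip_width: 0.0632
gripper_force: 28.3
```

```bash
python3 o.py
```

```text
[0.4914 0.23   0.1656] [ 0.7381  1.2952 10.3732] [  1.1424   0.9789 -10.3713] [ 0.0491 -0.2918  0.1628] 28.348955305555137 0.06324790538579929 2.8687897271781537
```

jog_arm(
  targets=[
    [0,0.01,0,0,0,3],
    [0,0.01,0,0,0,6],
  ],
)

```text
time_s: 12.85
position: [0.492, 0.2301, 0.1657]
tool_rot: [[-0.068, 0.998, 0.005], [0.998, 0.068, -0.0], [-0.0, 0.005, -1.0]]
ft_force: [4.1, -1.9, 8.8]
grip_width: 0.0635
gripper_force: 32.8
```

```bash
python3 o.py
```

```text
[0.492  0.2301 0.1657] [ 4.0843 -1.8965  8.8157] [-2.1726  3.9879 -8.7961] [-0.2609 -0.6313  1.6017] 32.788350507617 0.06347798559509521 8.747018384892295
```

Torque jumped to 1.6 N m, so the cap is at its stop. I'll unload slightly, then release and check.

jog_arm(
  targets=[
    [0,0.02,0,0,0,-2],
    [0,0.02,0,0,0,-3],
  ],
)

```text
time_s: 13.02
position: [0.4913, 0.2297, 0.1655]
tool_rot: [[-0.122, 0.993, 0.002], [0.993, 0.122, -0.001], [-0.001, 0.002, -1.0]]
ft_force: [-0.3, -1.2, 11.4]
grip_width: 0.0631
gripper_force: 31.6
```

```bash
python3 o.py
```

```text
[0.4913 0.2297 0.1655] [-0.2575 -1.1516 11.4189] [ -1.1263  -0.3721 -11.4183] [-0.2118 -0.032  -0.0986] 31.551062779390122 0.06311730374049351 5.609355191733499
```

jog_arm(
  targets=[
    [0,0,0,0,0,1],
    [0,0,0,0,0,1.5],
    [0,0,0,0,0,1.5],
  ],
)

```text
time_s: 13.27
position: [0.4914, 0.2297, 0.1655]
tool_rot: [[-0.094, 0.996, 0.002], [0.996, 0.094, -0.001], [-0.001, 0.002, -1.0]]
ft_force: [-0.5, -1.0, 11.2]
grip_width: 0.0631
gripper_force: 31.8
```

```bash
python3 o.py
```

```text
[0.4914 0.2297 0.1655] [-0.4589 -1.0401 11.2059] [ -1.0058  -0.5281 -11.206 ] [-0.1939 -0.0766  0.0716] 31.81680624036744 0.06306303821620328 7.197449756825059
```

jog_arm(
  targets=[
    [0,0,0,0,0,0.7],
    [0,0,0,0,0,1.2],
    [0,0,0,0,0,1.2],
  ],
)

```text
time_s: 13.52
position: [0.4917, 0.2299, 0.1655]
tool_rot: [[-0.075, 0.997, 0.003], [0.997, 0.075, -0.001], [-0.001, 0.003, -1.0]]
ft_force: [2.2, 0.4, 10.8]
grip_width: 0.0629
gripper_force: 32.7
```

```bash
python3 o.py
```

```text
[0.4917 0.2299 0.1655] [ 2.1598  0.3668 10.7847] [  0.1912   2.2168 -10.7777] [-0.0898 -0.2458  1.0166] 32.65579866041662 0.06286992095459283 8.31466386860117
```

Torque is 1.0 N m at the stop. I'll ease back half a degree, open and rise.

jog_arm(
  targets=[
    [0,0,-0.03,0,0,-0.5],
    [0,0,-0.03,0,0,-0.5],
  ],
)

```text
time_s: 13.68
position: [0.4915, 0.2298, 0.1657]
tool_rot: [[-0.084, 0.996, 0.003], [0.996, 0.084, -0.001], [-0.001, 0.003, -1.0]]
ft_force: [1.7, 0.5, 9.1]
grip_width: 0.0629
gripper_force: 31.5
```

jog_arm(
  targets=[
    [0,0,-0.03,0,0,-0.5],
    [0,0,-0.03,0,0,-0.5],
    [0,0,-0.03,0,0,-0.5],
    [0,0,-0.03,0,0,-0.5],
    [0,0,-0.03,0,0,-0.5],
  ],
  hand=1,
)

```text
time_s: 14.1
position: [0.4905, 0.2301, 0.1646]
tool_rot: [[-0.09, 0.996, -0.001], [0.996, 0.09, -0.0], [-0.0, -0.001, -1.0]]
ft_force: [0.4, -0.4, 0.4]
grip_width: 0.0859
gripper_force: 0.0
```

jog_arm(
  targets=[
    [0,0,-2,0,0,0],
    [0,0,-5,0,0,0],
    [0,0,-9,0,0,0],
    [0,0,-13,0,0,0],
    [0,0,-14,0,0,0],
    [0,0,-14,0,0,0],
  ],
)

```text
time_s: 14.6
position: [0.4915, 0.2304, 0.3083]
tool_rot: [[-0.09, 0.996, 0.006], [0.996, 0.09, 0.001], [0.001, 0.006, -1.0]]
ft_force: [0.8, -1.0, 0.2]
grip_width: 0.0852
gripper_force: 0.0
```

```bash
python3 m.py|head -3; python3 - <<'E'
from h import *
from scipy.optimize import least_squares
i=env.get_image("scene");a,_,_=pts(i);q=loc(a);k=a[(a[:,2]>.03)&(a[:,2]<.13)&(np.hypot(q[:,0],q[:,1])<.09)]
print(least_squares(lambda x:np.hypot(*(k[:,:2]-x).T)-.074,C,loss="soft_l1",f_scale=.002).x)
t=a[(a[:,2]>.225)&(a[:,2]<.26)&(np.hypot(q[:,0],q[:,1])<.04)];print(np.percentile(t[:,2],[50,90]))
w=cv2.imread("pics/w_last.png")
cv2.imwrite("pics/c7.png",np.hstack([cv2.resize(w,(400,300)),cv2.resize(i["frame"][110:180,225:318,::-1],(400,300))]))
E
```

```text
[0.4915 0.2304 0.3083] [ 0.845  -0.9796  0.2071] 0.08516807927471574 6.302857655565889
top 3834 0.23539829314625987 ((0.4911637306213379, 0.22845783829689026), 0.032205335795879364)
side 454 [0.4912 0.2279]
[0.4891 0.232 ]
[0.2333 0.2353]
```

View pics/c7.png

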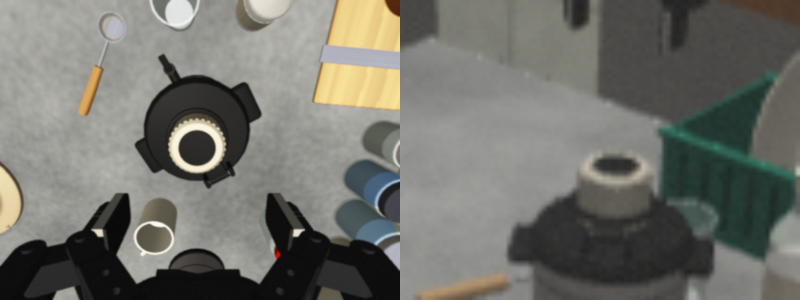

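The views show the cap at (195,145), staying down by itself. Its top is at 0.2354 m, which is the locked height, and the dispenser hasn't shifted.

```bash
python3 -c "
from rig import env
print(env.close_job())"
```

```text
the job is handed in; nothing more can be done
None
```

The cap was swung shut, pressed down and screwed clockwise to its stop, and after release it stayed down at the locked height (top 235 mm up) with the dispenser still in place, though turning torque briefly reached 1.6 N m at the stop and I did not check whether the dispenser rotated.

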